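# Rebuild the two-plate slip clutch of a bench mixer

## Robot

A 6-joint arm with a two-finger parallel gripper is mounted at the origin on a cart in front of the work surface, level with it; the furniture and walls round the work are solid. World frame = base frame: x ahead of the robot, y to its left, z up, the work surface at z = 0. Lengths are in m, angles in rad, forces in N, time in s.
With the tool pointing down it reaches from about 0.35 to 0.725 m from the base axis. Payload 6 kg.
Tool frame: the origin (TCP) lies on the centre line of the jaws, within the pads' length; the fingertips stand 17 mm ahead of it and the grasp point (between the pads) lies 2 mm behind it; z points along the fingers, y is the line along which they close (so a half turn about z gives the same grasp; the last joint's range is limited). The gripper opens to 85 mm and grips with 20 to 120 N. Pads are 22 mm wide; open, the fingers measure 114 mm over their backs; the gripper's body (76 mm by 85 mm) begins 54 mm behind the grasp point. The pads swing forward as they close: fully open they stand 13 mm farther back than shut.
Start: joints at [1.449, 0.04, 0.085, 0, -1.615, -0.334], TCP at [0.264, 0.539, 0.248] pointing down, gripper open.
Joint ranges: [-2.56, 2.56], [-1.29, 2.01], [-1.08, 1.49], [-3.29, 1.98], [-2.81, -0.18], [-2.99, 2.99]. Speed limits (rad/s): [2.57, 2.57, 3.01, 3.14, 3.14, 3.14].

## Interface

Orientations are given as a unit quaternion [x, y, z, w].
In Python, from cell import r, fingers, kin, read_state, read_camera, camera_model, hand_in gives the robot as it stands. Calls block until the motion is done:
- r.move_ptp(position, orientation): joint-space move of the TCP to a pose.
- r.move_straight(position, frame=None, vel=0.15, until_force=None): straight line of the TCP; frame=None keeps the orientation; vel is the mean speed in m/s. With until_force (N) it stops when the force on the tool has changed by that much, and returns True; else False.
- r.set_joints(angles): joint-space move.
- fingers.ungrasp() and fingers.close(grasp_force=None): open the fingers fully, or close them until they stop; grasp_force is the grip in N (None keeps the last).
- r.dwell(seconds).
- kin.ik(position, orientation): joint angles nearest the present ones, or None.
- read_state(): the state.
- read_camera(name): name is "scene" or "top"; returns (picture, depth): 420x560x3 uint8, blue, green, red; 420x560 float32, m along the optical axis (not along the pixel's ray), 0 where there is no reading.
- camera_model(name): a dict with "fx", "fy", "cx", "cy" (pixels), "rvec" (rotation vector, rad) and "tvec" (3), from world to camera coordinates, as OpenCV has them. Camera axes: x right, y down, z forward; pixel columns grow to the right and rows downward; lengths in m; the calibration is good to about 2 mm. A picture is of the moment at which its call begins. camera_model takes no time and is no camera call.
A pose or a line that the arm cannot do raises r.MotionError and nothing moves.
- hand_in(): hands the job in; it is judged then, once.
The state is a dict: "time": time; "joint_positions": joint angles; "qvel": joint speeds; "tau": joint torques, N m; "eef_pos": TCP position; "eef_rot": TCP orientation; "contact_force": force on the tool from outside, world axes, zero at the start; "ft_torque": the same for the moment, N m; "gripper_width": opening from 0.0 (shut) to 1.0 (fully open); "grip_force": force on a finger pad.
Only numpy, scipy, OpenCV 4.12 (cv2) and the standard library are available. Lean on these libraries where they do the work, as an engineer would, in place of code of your own. Each camera call takes 0.05 s, during which the arm holds its last target. There are 200 camera calls.

## Task

Put the clutch of the mixer's drive head together: slide the cork-faced friction disc fully home on the splined hub with its tab to the side of the red mark on the flange, then the bare metal separator plate fully home on top of it with its tab to the opposite side. The splines may stand up to 35 degrees out of line with the mark, so feel for them gently by turning the plate under light pressure, use the splines nearest the wanted direction, never force the plates down, and leave the other things on the bench alone.

Things in the scene. Friction and masses are not known exactly. Their poses are not given: they have to be found in the camera images.
- drive_head: grey drive head standing fixed on the bench, upright. Round flange 86 in diameter, 12 high; column 44 in diameter up to 60, where its flat top is the shoulder on which the first plate rests. A red mark is on the flange, at its own +y side. Origin: centre of the underside, z up; it may be turned about z.
- hub_seat (a point): centre of the shoulder, 60 above the bench, on the hub axis; axes as the drive head's, not the splines'. Fully home, the first plate's underside is at this height and the second's 9 above. The hub turns only against a stiff brake (0.25 N m). More than 40 N from a plate on hub or head damages them.
- spline_top (a point): on the hub axis, 22 above the shoulder, where the splines end. Steel core 26.4 in diameter with four straight splines 11 wide on a 34 circle; above them 8 of bare nose, tapering to 17 in diameter, that centres a plate. Play of a plate on the splines: 1.2 radially, 4 degrees either way. A plate not in line rests on the spline ends, its underside here.
- hub_nose (a point): tip of the hub, 30 above the shoulder. The splines' angle is not reported: a plate with its +x along the drive head's +y (red mark) fits after a further turn of between -35 and +35 degrees about z, unknown, the same until someone forces the hub round; and again every 90 degrees from there.
- friction_disc: friction disc: cork-brown faces, dark steel rim and tab; ring of outer diameter 54, 9 thick, 90 g, lying flat on the bench. A tab 14 wide sticks out 15 beyond the rim at its own +x. Bore 36.4 with four inward teeth 9 wide at +x, +y, -x and -y, tips on a 28.8 circle. Grip across the rim along its y (54). Origin: centre of the underside, z up.
- friction_disc_tab (a point): point on the friction disc's tab, 36 from its centre along its +x, at half thickness
- separator_plate: separator plate: bare bright metal; ring of outer diameter 54, 9 thick, 90 g, lying flat on the bench. A tab 14 wide sticks out 15 beyond the rim at its own +x. Bore 36.4 with four inward teeth 9 wide at +x, +y, -x and -y, tips on a 28.8 circle. Grip across the rim along its y (54). Origin: centre of the underside, z up.
- separator_plate_tab (a point): point on the separator plate's tab, 36 from its centre along its +x, at half thickness
- wash_bottle: white squeeze bottle with red cap and bent jet, 74x98x215, standing; bystander
- sample_cup: clear specimen cup with yellow lid, 64 across, 71 tall; bystander
- yellow_tape: roll of yellow tape lying flat, 62 across, 19 tall; bystander
- blue_marker: grey and blue felt marker lying down, 136 long, 15 thick; bystander
- screwdriver: small yellow screwdriver lying down, 116 long, 9 thick; bystander
Things that resemble listed ones, but are neither listed nor needed, are in the scene too. Leave any purple look-alike of the separator_plate alone. What is shaped like the friction_disc but green is not meant.

How it is judged:
On the way, in this order (a step that is already met when the one before it is completed fails the run):
1. the friction disc is fully home on the hub, tab to the red mark's side (z of friction_disc in the frame of hub_seat between -0.0015 and 0.0015 m and horizontal distance between friction_disc and hub_seat below 0.003 m and angle between friction_disc's own z axis and vertical below 0.06 rad and y of friction_disc_tab in the frame of drive_head above 0.0255 m), for 0.2 s.
2. the separator plate is fully home on top of it, tab to the opposite side (all of step 1 and z of separator_plate in the frame of hub_seat between 0.0073 and 0.0107 m and horizontal distance between separator_plate and hub_seat below 0.003 m and angle between separator_plate's own z axis and vertical below 0.06 rad and y of separator_plate_tab in the frame of drive_head below -0.0255 m), for 0.2 s.
At the end, for the whole second after the job is handed in: Both plates level and at rest, within 3 mm of the hub axis: friction disc's underside on the shoulder (1.5 mm), its tab within 45 degrees of the red-mark side; separator's underside 9 mm above the shoulder (1.7 mm), its tab within 45 degrees of the opposite direction (all of step 2 and linear speed of each of friction_disc, separator_plate below 0.02 m/s); the robot touches nothing.
It fails at once if the friction disc is pushed on the drive head or its hub with more than 40 N (contact force between friction_disc and drive_head above 40 N).
It fails at once if the separator plate is pushed on the drive head or its hub with more than 40 N (contact force between separator_plate and drive_head above 40 N).
It fails at once if a bystander is moved more than 25 mm (distance of any of wash_bottle, sample_cup, yellow_tape, blue_marker, screwdriver from where it was at the start of the episode above 0.025 m).
It also fails if it takes over 72 s, if anything falls off the work surface, if the arm or the gripper's body presses on something with over 40 N, if the wrist force passes 120 N, or if a joint passes its speed limit or range.

## Working session

There is one attempt and no reset: what is moved stays moved. The work goes in short steps, each a Python script; the robot and the scene stay as the last script left them, time stands still between calls to the robot, and variables do not carry over. Pictures are saved under pics/ and viewed, at most 10 in all, crops included, and the job is handed in when it is done.

```bash
ls; mkdir -p pics
python3 - <<'E'
from cell import *
import cv2
for n in("top","scene"):
    p,d=read_camera(n); cv2.imwrite(f"pics/{n}0.png",p)
    import numpy as np; np.save(f"{n}0.npy",d); print(n,camera_model(n))
print(read_state())
E
```

```text
pics
top {'fx': 488.83981405552413, 'fy': 488.83981405552413, 'cx': 288.53531659414114, 'cy': 205.20768863519464, 'rvec': array([ 2.14263606, -2.09327136,  0.19797335]), 'tvec': array([-0.08067239,  0.57652434,  1.06593732])}
scene {'fx': 412.2843354725589, 'fy': 412.2843354725589, 'cx': 278.6341932261035, 'cy': 203.92372274618862, 'rvec': array([ 2.25513925, -0.61740915,  0.28759302]), 'tvec': array([-0.5195782 ,  0.19287223,  0.97588836])}
{'time': 0.1, 'joint_positions': array([ 1.44870502e+00,  4.07784581e-02,  8.38902883e-02, -3.93830560e-04,
       -1.61551265e+00, -3.33719818e-01]), 'qvel': array([ 0.00107262, -0.00219705,  0.00282028,  0.002002  , -0.00033146,
        0.00111313]), 'tau': array([-5.35022424e-03, -3.69344187e+01,  3.48284304e+01,  6.95163399e+00,
       -4.42304081e-03,  8.14679652e-06]), 'eef_pos': array([0.26392154, 0.53853085, 0.24735519]), 'eef_rot': array([ 9.74143365e-01, -2.25929243e-01, -1.10894338e-04,  8.18536992e-04]), 'contact_force': array([0.57406655, 0.50849531, 0.0982824 ]), 'ft_torque': array([0.00984428, 0.01369636, 0.00875092]), 'grip_force': 0.0, 'gripper_width': 0.9990108933386207}
```

View pics/top0.png

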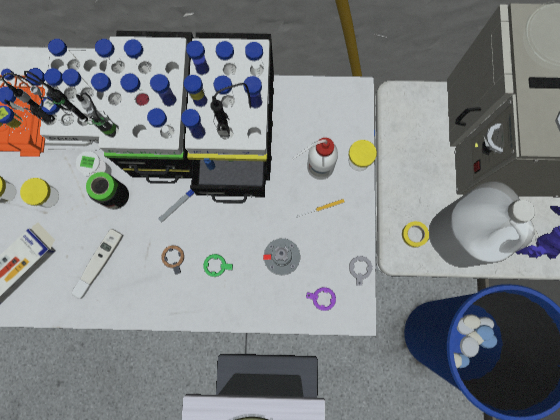

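View pics/scene0.png

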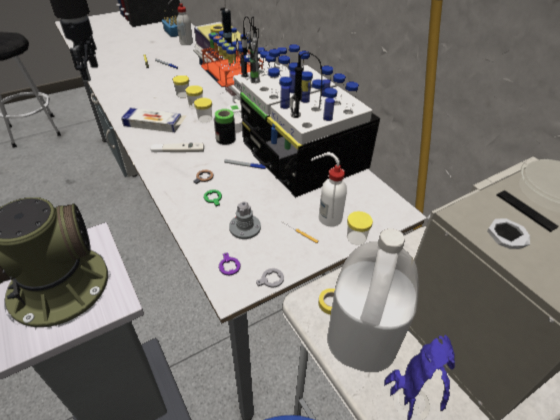

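The top view shows these candidates:
- **Friction disc:** brown ring at (173,257). Its look-alike is the green ring at (215,265).
- **Separator:** bare grey ring at (360,268). Its look-alikes are the purple ring at (322,299) and the yellow tape at (416,234).
- **Drive head:** at (281,257), red mark at (267,257).

By the description I choose the brown and grey rings. Next I measure them and check with one crop.

```bash
cat > h.py <<'E'
from cell import *
import cv2, numpy as np
def cam(n):
    m=camera_model(n); R=cv2.Rodrigues(np.array(m["rvec"]))[0]; return m,R,np.array(m["tvec"])
def ray(n,uv,z):
    m,R,t=cam(n); uv=np.atleast_2d(uv).astype(float)
    d=np.c_[(uv[:,0]-m["cx"])/m["fx"],(uv[:,1]-m["cy"])/m["fy"],np.ones(len(uv))]@R
    c=-R.T@t; return c+d*((z-c[2])/d[:,2])[:,None]
def proj(n,P):
    m,R,t=cam(n); q=np.atleast_2d(P)@R.T+t
    return np.c_[q[:,0]/q[:,2]*m["fx"]+m["cx"],q[:,1]/q[:,2]*m["fy"]+m["cy"]]
def plate(n,mask,z):
    """centre, tab angle from a plate mask: tab = the point farthest from the circle centre"""
    v,u=np.nonzero(mask); P=ray(n,np.c_[u,v],z)[:,:2]
    c=P.mean(0)
    for _ in range(8):
        far=P[np.hypot(*(P-c).T)>0.0285]-c
        a=np.arctan2(*far.mean(0)[::-1]) if len(far) else 0
        # ring pixels away from the tab: radial fit of the outer contour
        e=P-c; th=np.arctan2(e[:,1],e[:,0]); rr=np.hypot(*e.T)
        bins=np.round(th/(np.pi/12)).astype(int)
        o=[]
        for b in set(bins):
            if abs((b*np.pi/12-a+np.pi)%(2*np.pi)-np.pi)>0.5:
                i=np.nonzero(bins==b)[0]; o.append(P[i[np.argmax(rr[i])]])
        o=np.array(o); s=np.linalg.lstsq(np.c_[2*o,np.ones(len(o))],(o**2).sum(1),rcond=None)[0]
        c=s[:2]; R=np.sqrt(s[2]+c@c)
    return c,a,R,len(far)
def biggest(mask):
    k,l,s,ce=cv2.connectedComponentsWithStats(mask.astype(np.uint8)); return l==1+np.argmax(s[1:,4])
E
cat > m.py <<'E'
from h import *
p=cv2.imread("pics/top0.png"); h=cv2.cvtColor(p,cv2.COLOR_BGR2HSV).astype(int); g=p.astype(int).min(2)
def win(x,y,r=24):
    w=np.zeros(p.shape[:2],bool); w[y-r:y+r,x-r:x+r]=1; return w
bg=cv2.medianBlur(p,3).astype(int)
print("table",p[290,200],"sep",p[268,351],p[280,360])
for name,x,y in(("fric",173,257),("green",215,265),("sep",360,268)):
    w=win(x,y,24 if name!="sep" else 14)
    if name=="sep": w=np.zeros(p.shape[:2],bool); w[250:292,344:374]=1
    m=biggest(w&(g<190)); c,a,R,k=plate("top",m,0.009); print(name,m.sum(),c,np.degrees(a),R,k)
red=biggest(win(268,257,12)&((h[...,0]<8)|(h[...,0]>172))&(h[...,1]>150)); v,u=np.nonzero(red)
print("red",u.mean(),v.mean(),ray("top",[[u.mean(),v.mean()]],.012),red.sum())
d=np.load("top0.npy"); m,R,t=cam("top")
V,U=np.mgrid[225:290,250:312]; D=d[225:290,250:312]
P=(np.c_[((U-m["cx"])/m["fx"]*D).ravel(),((V-m["cy"])/m["fy"]*D).ravel(),D.ravel()]-t)@R
for lo,hi in((.008,.018),(.05,.066),(.075,.1)):
    q=P[(P[:,2]>lo)&(P[:,2]<hi)]; (c,r)=cv2.minEnclosingCircle(q[:,:2].astype(np.float32)); print(lo,len(q),q.mean(0),np.round(c,4),r)
t=np.hstack([cv2.resize(p[y-30:y+30,x-30:x+30],(260,260),interpolation=cv2.INTER_CUBIC) for x,y in((173,257),(281,257),(360,268))]); cv2.imwrite("pics/c1.png",t)
E
python3 m.py
```

```text
table [193 190 186] sep [147 141 138] [146 140 136]
fric 2280 [0.45715022 0.20280049] 179.8158915957966 0.066710055317058 1816
green 2272 [0.44550275 0.10581125] -136.4721583830233 0.06333610694573841 1805
sep 1254 [ 0.43360885 -0.23126554] -39.863633623660576 0.04604787964876796 784
red 267.0 256.5 [[ 0.46344354 -0.01944122  0.012     ]] 28
0.008 673 [ 0.46296032 -0.05327402  0.01220872] [ 0.4647 -0.0526] 0.04316261038184166
0.05 148 [ 0.4624655  -0.05334906  0.0595793 ] [ 0.4647 -0.053 ] 0.02198665402829647
0.075 152 [ 0.46432301 -0.05334057  0.08581755] [ 0.4647 -0.0535] 0.017316535115242004
```

View pics/c1.png

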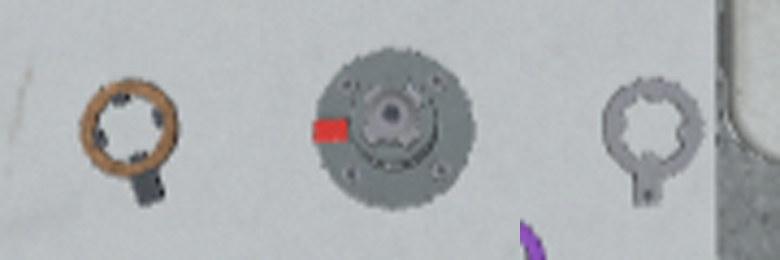

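The crop confirms the choice: a brown-faced disc with a dark tab pointing down-right, a bare grey plate with its tab pointing down, and the hub with its red mark to the left. That puts the mark on world +y. The mask threshold was too loose, so I tighten it and look at the spline pattern.

```bash
sed -i 's/g<190/g<165/; s/^t=np.*//' m.py
cat >> m.py <<'E'
for yaw,pos in((76,(.45,.18)),(-104,(.45,.18)),(-88,(.4647,-.053)),(-90,(.44,-.22))):
    a=np.radians(yaw)/2; q=kin.ik([*pos,.1],[np.cos(a),np.sin(a),0,0]); print(yaw,pos,None if q is None else np.round(q,2))
# hub angle: mean grey over radius band 14.0-16.5 at spline-end height
g1=cv2.cvtColor(p,cv2.COLOR_BGR2GRAY).astype(np.float32); c=np.array([.4647,-.0532])
prof=[]
for th in range(0,360,10):
    a=np.radians(th); r=np.linspace(.0138,.0165,4); P=np.c_[c[0]+r*np.cos(a),c[1]+r*np.sin(a),0*r+.082]
    q=proj("top",P).astype(np.float32); prof.append((cv2.remap(g1,q[:,0],q[:,1],1).mean(), cv2.remap(d,q[:,0],q[:,1],0).mean()))
pr=np.array(prof); print("grey",pr[:,0].round().astype(int)); print("depth mm",(1000*(pr[:,1]-pr[:,1].min())).round().astype(int))
E
python3 m.py
```

```text
table [193 190 186] sep [147 141 138] [146 140 136]
fric 353 [0.45878927 0.20254443] -158.85179855739938 0.027128467315512876 46
green 358 [0.44122238 0.10309357] -94.81043953041818 0.027102540457360963 47
sep 346 [ 0.43931777 -0.23685137] 47.302417394281335 0.02878566036604129 70
red 267.0 256.5 [[ 0.46344354 -0.01944122  0.012     ]] 28
0.008 673 [ 0.46296032 -0.05327402  0.01220872] [ 0.4647 -0.0526] 0.04316261038184166
0.05 148 [ 0.4624655  -0.05334906  0.0595793 ] [ 0.4647 -0.053 ] 0.02198665402829647
0.075 152 [ 0.46432301 -0.05334057  0.08581755] [ 0.4647 -0.0535] 0.017316535115242004
76 (0.45, 0.18) [ 0.8  -0.24 -0.45  0.   -1.37  2.1 ]
-104 (0.45, 0.18) [ 0.8  -0.24 -0.45  0.   -1.37 -1.04]
-88 (0.4647, -0.053) [ 0.32 -0.3  -0.49  0.   -1.38 -0.29]
-90 (0.44, -0.22) [-0.05 -0.22 -0.43  0.   -1.36  0.05]
grey [116 120 124 135 136 138 132 122 125 125 124 127 135 138 141 114 107 114
 112 111 108 132 127 130 137 121 122 120 120 112 134 139 139 137 114 119]
depth mm [30 31 23  7  8  6  6 28 25 21 21 18  2  6  0  3 18 23 19 22 18  2  4  2
  3 24 24 26 28 11  9  8  8  6 26 28]
```

The splines are visible in the depth ring at about 45, 135, 225 and 312 degrees. The gaps, and so the plate teeth, therefore lie near 90 degrees, almost in line with the mark at 92. Next I fix the tab fit.

```bash
sed -i 's/>0.0285\]-c/>0.0315]-c/; s/c=P.mean(0)$/c=(P.max(0)+P.min(0))\/2; c=c+[.0075,0]/' h.py
sed -i 's/m=biggest(w&(g<165))/m=biggest(w\&(g<TH))/; s/^for name,x,y in/for name,x,y,TH in/; s/("fric",173,257)/("fric",173,257,165),("fric",173,257,150)/; s/("green",215,265)/("green",215,265,165)/; s/("sep",360,268)/("sep",360,268,168),("sep",360,268,160)/' m.py; python3 m.py | head -6
```

```text
table [193 190 186] sep [147 141 138] [146 140 136]
fric 353 [0.45878927 0.20254443] -158.958851980083 0.027128467315512876 37
fric 330 [0.45915559 0.20241566] -159.57942993685145 0.02660866668120926 36
green 358 [0.44122238 0.10309357] -94.73744399523633 0.027102540457360963 39
sep 351 [ 0.44390184 -0.23733147] 174.81677044601344 0.02702605290345966 33
sep 337 [ 0.44395111 -0.2372892 ] 174.51477836664003 0.026883209934493467 30
```

```bash
cat >> h.py <<'E'
def Q(deg): a=np.radians(deg)/2; return [np.cos(a),np.sin(a),0,0]
def st(tag=""):
    s=read_state(); print(tag,"t%.1f"%s["time"],np.round(s["eef_pos"],4),"F",np.round(s["contact_force"],1),"w%.3f"%s["gripper_width"],"gf%.0f"%s["grip_force"],flush=True); return s
E
python3 - <<'E'
from h import *
c=[.459,.2025]
r.move_ptp([*c,.12],Q(21)); st("above")
r.move_straight([*c,.035],vel=.12); st()
h=r.move_straight([*c,.006],vel=.03,until_force=3); s=st("touch %s"%h)
r.move_straight([*c,s["eef_pos"][2]+.0115],vel=.05); st()
fingers.close(grasp_force=30); st("closed")
E
```

```text
above t1.6 [0.4591 0.2031 0.1204] F [ 0.9 -0.4 -0.5] w0.999 gf0
 t2.5 [0.4595 0.2029 0.0359] F [-0.  -0.1  0.1] w0.998 gf0
touch False t3.6 [0.4591 0.2026 0.0063] F [ 0.4 -0.4  0.9] w1.000 gf0
 t4.0 [0.4593 0.2028 0.0184] F [-0.2 -0.4 -0.4] w0.998 gf0
closed t4.4 [0.4591 0.2024 0.0179] F [-0.3 -0.2  1.6] w0.612 gf32
```

Run:
```python
from h import *
c=[.459,.2025]
fingers.ungrasp(); r.move_straight([*c,.0145],vel=.05); fingers.close(grasp_force=35); st("closed")
r.move_straight([*c,.15],vel=.2); st("lift")
p,d=read_camera("scene"); cv2.imwrite("pics/s1.png",cv2.resize(p[90:240,120:320],(800,600)))
```

```text
closed t5.5 [0.4593 0.2026 0.0149] F [ 0.5 -0.2  2.8] w0.616 gf37
lift t6.3 [0.4582 0.2022 0.1481] F [ 0.4  0.2 -0.1] w0.616 gf37
```

View pics/s1.png

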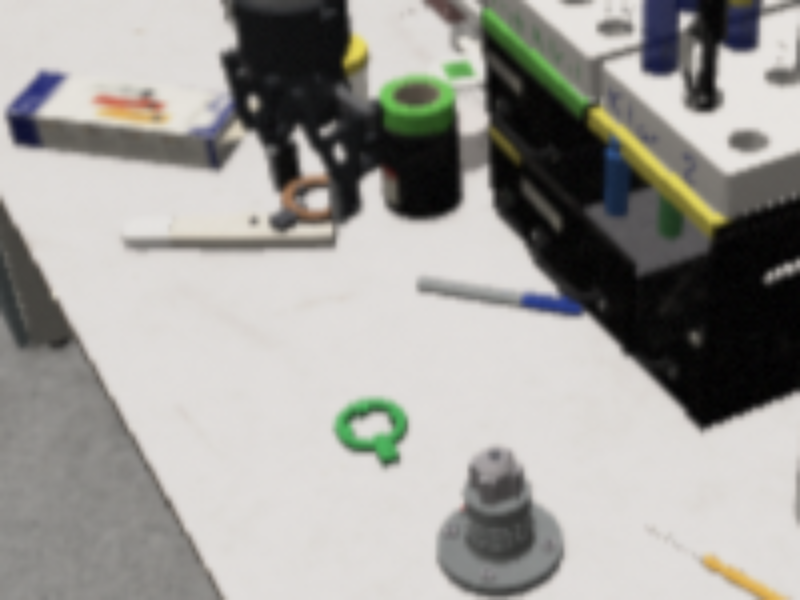

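The picture shows the disc held level between the fingers at crop (310,200). I carry it to the hub and lower it gently.

```bash
cat > place.py <<'E'
from h import *
HUB=np.array([.4647,-.0532])
def down(zt,f=5,vel=.02):
    z=read_state()["eef_pos"]; hit=r.move_straight([*HUB,zt],vel=vel,until_force=f); return hit,st("down hit=%s"%hit)["eef_pos"][2]
def seek(psi0,zseat,offs):
    """feel for the splines: touch gently, lift, turn, touch again"""
    zend=zseat+.022
    for o in offs:
        r.move_straight([*HUB,zend+.0015],frame=Q(psi0+o),vel=.05)
        hit,z=down(zend-.006,4)
        print("off",o,"under spline end by mm",round(1000*(zend-z),1))
        if z<zend-.004: return o
    return None
E
python3 - <<'E'
from place import *
r.move_ptp([*HUB,.14],Q(-91)); st("above")
r.move_straight([*HUB,.108],vel=.08); st()
print(down(.0985,4))
print(seek(-91,.0749,[0,4,-4]))
E
```

```text
above t7.7 [ 0.4647 -0.0529  0.1396] F [-0.8  0.8 -1.3] w0.618 gf37
 t8.2 [ 0.4646 -0.0533  0.1077] F [-0.7  0.5  0. ] w0.615 gf37
down hit=False t8.8 [ 0.4648 -0.0532  0.0986] F [ 1.4  0.2 -1.8] w0.607 gf37
(False, np.float64(0.09859466281386078))
down hit=True t9.3 [ 0.4653 -0.0531  0.0959] F [2.5 0.6 0.2] w0.611 gf37
off 0 under spline end by mm 1.0
down hit=True t9.9 [ 0.4653 -0.0532  0.0961] F [ 1.8 -0.3  1.9] w0.615 gf38
off 4 under spline end by mm 0.8
down hit=True t10.4 [ 0.4654 -0.0533  0.0961] F [ 2.2  1.4 -0.5] w0.615 gf38
off -4 under spline end by mm 0.8
None
```

Contact at the spline ends comes with a steady +x side force, so the hub sits slightly further in +x. I shift by 0.8 mm and search wider.

```bash
sed -i 's/\[.4647,-.0532\]/[.4656,-.0533]/' place.py
python3 - <<'E'
from place import *
print(seek(-91,.0749,[0,3,-3,6,-6,9,-9,13,-13,17,-17]))
E
```

```text
down hit=True t10.9 [ 0.4656 -0.0531  0.0947] F [ 3.9  0.7 -3.1] w0.612 gf38
off 0 under spline end by mm 2.2
down hit=True t11.5 [ 0.4657 -0.0531  0.0949] F [ 3.5  0.5 -2.1] w0.617 gf38
off 3 under spline end by mm 2.0
down hit=False t12.2 [ 0.4659 -0.053   0.0908] F [ 4.   2.6 -3.3] w0.614 gf38
off -3 under spline end by mm 6.1
-3
```

It drops in at -3 degrees. The side force is still +x, so I ease x a little more and lower in steps.

```bash
sed -i 's/\[.4656,-.0533\]/[.4664,-.0530]/' place.py
python3 - <<'E'
from place import *
r.move_straight([*HUB,.0908],vel=.01); st("shift")
for k in range(4):
    hit,z=down(.0735,6)
    if z<.0765: break
    s=read_state()["contact_force"]
    HUB+=np.clip(s[:2]*.00015,-.0005,.0005)
    r.move_straight([*HUB,z+.0005],vel=.02)
E
```

```text
shift t12.5 [ 0.4662 -0.053   0.0907] F [ 1.4  1.6 -1.2] w0.612 gf38
down hit=True t13.2 [ 0.4663 -0.053   0.0749] F [0.3 0.2 5.1] w0.614 gf38
```

Run:
```python
from place import *
fingers.ungrasp(); r.move_straight([*HUB,.16],vel=.2)
c=[.4439,-.2373]
r.move_ptp([*c,.12],Q(174.7)); st("sep")
p,d=read_camera("top"); cv2.imwrite("pics/t2.png",cv2.resize(p[217:297,231:391],(800,400),interpolation=cv2.INTER_CUBIC)); np.save("t2.npy",d)
```

```text
sep t15.3 [ 0.4438 -0.237   0.1196] F [ 0.6 -0.1  0. ] w0.997 gf0
```

View pics/t2.png

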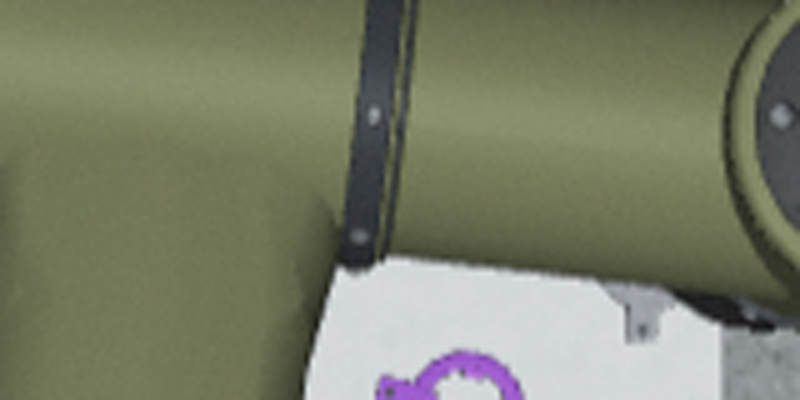

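The separator plate is undisturbed at crop (650,300); the arm hides the hub. I grip the plate, lift it, and check the disc from the scene camera.

Run:
```python
from place import *
c=[.4443,-.2373]
r.move_straight([*c,.035],vel=.12); r.move_straight([*c,.0145],vel=.04)
fingers.close(grasp_force=35); st("closed")
r.move_straight([*c,.15],vel=.2); st("lift")
p,d=read_camera("scene"); cv2.imwrite("pics/s2.png",cv2.resize(p[160:310,180:380],(800,600)))
```

```text
closed t17.3 [ 0.4447 -0.2375  0.0152] F [ 0.1 -0.2  2.2] w0.616 gf37
lift t18.1 [ 0.4436 -0.2369  0.1481] F [-0.3  0.2 -1.6] w0.613 gf37
```

View pics/s2.png

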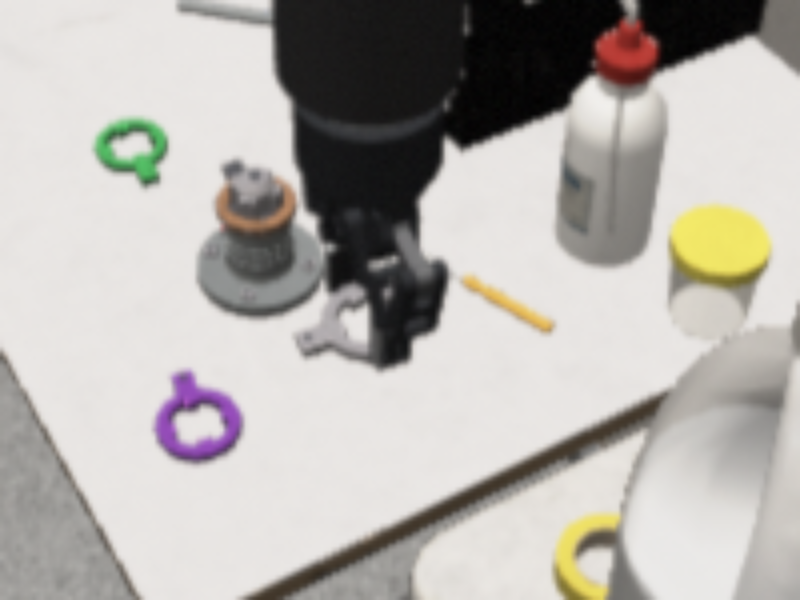

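The disc sits level on the shoulder at crop (257,205), with its tab at the far (+y) side at (232,170). The separator is held level at (345,325). I go for the fit.

Run:
```python
from place import *
ZS=.0752
r.move_ptp([*HUB,.14],Q(-94)); r.move_straight([*HUB,.108],vel=.08); st("above")
down(.099,4)
o=seek(-94,ZS,[0,3,-3,6,-6,9,-9,13,-13])
print(o)
if o is not None:
    for k in range(4):
        hit,z=down(ZS+.0075,6)
        if z<ZS+.0105: break
        s=read_state()["contact_force"]; HUB+=np.clip(s[:2]*.00015,-.0005,.0005)
        r.move_straight([*HUB,z+.0005],vel=.02)
```

```text
above t19.8 [ 0.4663 -0.0533  0.1078] F [-0.3 -1.2 -0.2] w0.612 gf37
down hit=False t20.4 [ 0.4664 -0.0532  0.0991] F [ 0.5 -1.3  1. ] w0.619 gf37
down hit=True t20.9 [ 0.4666 -0.0535  0.098 ] F [-0.4 -0.4  2.9] w0.612 gf37
off 0 under spline end by mm -0.8
down hit=True t21.4 [ 0.4666 -0.0534  0.0978] F [ 0.4 -0.5  2.2] w0.616 gf37
off 3 under spline end by mm -0.6
down hit=True t21.9 [ 0.4665 -0.0534  0.0976] F [-0.3 -0.8  2.3] w0.613 gf37
off -3 under spline end by mm -0.4
down hit=True t22.4 [ 0.4661 -0.0536  0.0977] F [ 0.6 -0.3  2.2] w0.614 gf37
off 6 under spline end by mm -0.5
down hit=True t23.0 [ 0.4664 -0.0534  0.0978] F [-0.6 -0.   1.8] w0.614 gf38
off -6 under spline end by mm -0.6
down hit=True t23.6 [ 0.4664 -0.0535  0.0978] F [-0.8  0.4  2.5] w0.616 gf37
off 9 under spline end by mm -0.6
down hit=True t24.3 [ 0.4666 -0.0534  0.0978] F [-0.6 -1.1  2.6] w0.615 gf37
off -9 under spline end by mm -0.6
down hit=True t25.1 [ 0.4663 -0.0536  0.0977] F [1.  0.5 1.8] w0.616 gf38
off 13 under spline end by mm -0.5
down hit=True t25.9 [ 0.4666 -0.0534  0.0979] F [-0.2 -1.7  2.8] w0.613 gf38
off -13 under spline end by mm -0.7
None
```

The contact is steadily 0.6 mm above the spline ends, so the plate is probably slightly off-centre in the grip along its tab direction. I release it here, 13 degrees off the fit so it can't drop. The nose then centres it, and I regrip.

Run:
```python
from place import *
s=st()
fingers.ungrasp(); r.dwell(.3); st("open")
p,d=read_camera("scene"); cv2.imwrite("pics/s3.png",cv2.resize(p[170:245,195:295],(800,600),interpolation=cv2.INTER_CUBIC))
```

```text
t25.9 [ 0.4666 -0.0534  0.0979] F [-0.2 -1.7  2.8] w0.613 gf38
open t26.6 [ 0.4666 -0.0537  0.0978] F [ 0.3 -0.3 -0.6] w0.997 gf0
```

View pics/s3.png

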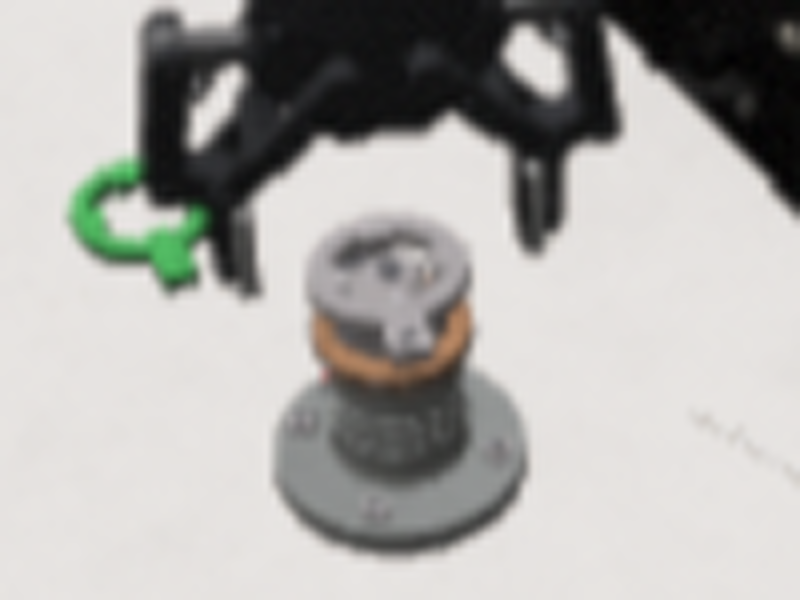

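The plate rests level on the spline ends at crop (388,270), tab at (408,335), above the disc. I regrip it and feel for the splines again.

Run:
```python
from place import *
r.move_straight([*HUB,.0972],vel=.03); fingers.close(grasp_force=30); s=st("regrip")
ZS=s["eef_pos"][2]-.022; print(ZS)
o=seek(-94,ZS,[-8,-4,-1,2,5,8,12,-13,16,-17,20])
print(o)
if o is not None:
    for k in range(4):
        hit,z=down(ZS+.0075,6)
        if z<ZS+.0105: break
        s=read_state()["contact_force"]; HUB+=np.clip(s[:2]*.00015,-.0005,.0005)
        r.move_straight([*HUB,z+.0005],vel=.02)
```

```text
regrip t27.3 [ 0.4663 -0.053   0.0973] F [-0.8  0.1  1.3] w0.620 gf32
0.07526275708551791
down hit=True t27.8 [ 0.4665 -0.0532  0.0966] F [ 1.1 -0.6  1.7] w0.620 gf32
off -8 under spline end by mm 0.6
down hit=True t28.4 [ 0.4662 -0.0536  0.0945] F [ 2.  -3.  -1.9] w0.619 gf32
off -4 under spline end by mm 2.8
down hit=True t28.9 [ 0.4662 -0.0535  0.0941] F [ 1.6 -2.3 -1.3] w0.617 gf32
off -1 under spline end by mm 3.1
down hit=True t29.5 [ 0.4663 -0.0536  0.0938] F [ 1.3 -2.5 -2.2] w0.618 gf32
off 2 under spline end by mm 3.5
down hit=True t30.0 [ 0.4663 -0.0536  0.0938] F [ 1.8 -2.5 -2.8] w0.619 gf33
off 5 under spline end by mm 3.4
down hit=True t30.6 [ 0.4665 -0.0533  0.0955] F [ 2.8 -1.6 -0.9] w0.617 gf33
off 8 under spline end by mm 1.8
down hit=True t31.1 [ 0.4666 -0.0533  0.0962] F [0.6 0.1 2.2] w0.616 gf33
off 12 under spline end by mm 1.1
down hit=True t31.9 [ 0.4664 -0.0531  0.097 ] F [ 0.5 -0.5  3.3] w0.618 gf33
off -13 under spline end by mm 0.3
down hit=True t32.8 [ 0.4667 -0.0531  0.0965] F [ 0.8 -0.4  1.7] w0.618 gf33
off 16 under spline end by mm 0.8
down hit=True t33.8 [ 0.4665 -0.0532  0.0971] F [0.2 0.1 2.7] w0.619 gf33
off -17 under spline end by mm 0.2
down hit=True t34.8 [ 0.4666 -0.0532  0.0969] F [ 0.3 -0.6  2.8] w0.617 gf33
off 20 under spline end by mm 0.3
None
```

The fit is at about +1 degree, and the side force is toward -y. I shift y accordingly and press in.

Run:
```python
from place import *
ZS=.07526; HUB+=[.0002,-.0007]
r.move_straight([*HUB,ZS+.0225],frame=Q(-92.5),vel=.05)
for k in range(10):
    hit,z=down(ZS+.0075,5)
    if z<ZS+.0103: break
    s=read_state()["contact_force"]; HUB+=np.clip(s[:2]*.00015,-.0004,.0004)
    r.move_straight([*HUB,z+.0005],vel=.02)
print("above seat mm",(z-ZS)*1000,HUB)
```

```text
down hit=True t35.9 [ 0.4666 -0.0543  0.0846] F [0.8 0.8 2. ] w0.618 gf33
above seat mm 9.355744819362508 [ 0.4666 -0.0537]
```

Underside 9.36 mm above the seat: home. I release, back off, and check.

Run:
```python
from place import *
fingers.ungrasp(); s=read_state(); r.move_straight([*s["eef_pos"][:2],.17],vel=.2)
r.move_ptp([.40,.25,.2],Q(-26)); st()
p,d=read_camera("scene"); q,d=read_camera("top")
cv2.imwrite("pics/f.png",np.hstack([cv2.resize(p[170:250,195:295],(400,320),interpolation=2),cv2.resize(q[220:300,231:331],(400,320),interpolation=2)]))
m,R,t=cam("top"); V,U=np.mgrid[225:290,250:312]; D=d[225:290,250:312]
P=(np.c_[((U-m["cx"])/m["fx"]*D).ravel(),((V-m["cy"])/m["fy"]*D).ravel(),D.ravel()]-t)@R
for lo,hi in((.062,.0715),(.0745,.081)):
    k=P[(P[:,2]>lo)&(P[:,2]<hi)]; print(lo,len(k),np.median(k,0))
```

```text
t38.1 [0.4002 0.2493 0.1996] F [-0.  -0.5  0.1] w0.999 gf0
0.062 69 [ 0.46396263 -0.02424607  0.06763636]
0.0745 301 [ 0.46440598 -0.05740092  0.07753957]
```

View pics/f.png

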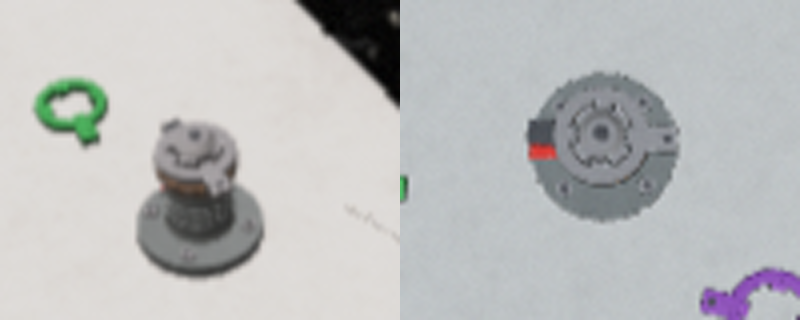

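Both plates are home. The top faces measure about 68 mm and 77.5 mm against 69 and 78 expected. The disc tab lies over the red mark at (541,132) and the separator tab is opposite at (662,138).

```bash
python3 -c "
from cell import *
print(hand_in())"
```

```text
the job is handed in; nothing more can be done
None
```

The clutch is together and handed in at about 38 s: the friction disc is home with its tab at the red mark, and the separator plate is home on top with its tab opposite. I saw no bystander disturbed, and the hand-in returned no verdict.

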